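# Turn the tasting dish to the pop tin without losing the gobstopper

## Robot

A 7-joint arm with a two-finger parallel gripper is mounted at the origin on a cart in front of the work surface, level with it; the furniture and walls round the work are solid. World frame = base frame: x ahead of the robot, y to its left, z up, the work surface at z = 0. Lengths are in m, angles in rad, forces in N, time in s.
With the tool pointing down it reaches from about 0.425 to 0.95 m from the base axis. Payload 4.7 kg.
Tool frame: the origin (TCP) lies on the centre line of the jaws, within the pads' length; the fingertips stand robot.nose_length ahead of it and the grasp point (between the pads) lies 8 mm behind it (robot.nose_length is the distance from the TCP to the fingertips, in m); z points along the fingers, y is the line along which they close (so a half turn about z gives the same grasp; the last joint's range is limited). The gripper opens to 85 mm and grips with 20 to 120 N. Pads are 22 mm wide; open, the fingers measure 114 mm over their backs; the gripper's body (76 mm by 85 mm) begins 54 mm behind the grasp point. The pads swing forward as they close: fully open they stand 13 mm farther back than shut.
Start: joints at [1.266, 0.469, -0.049, 1.532, 0.024, 1.141, -0.082], TCP at [0.184, -0.649, 0.242] pointing down, gripper open.
Joint ranges: [-2.59, 2.59], [-0.33, 1.99], [-1.39, 1.29], [0.1, 2.45], [-1.04, 4.18], [0.21, 1.99], [-2.66, 2.66]. Speed limits (rad/s): [2.57, 2.57, 3.14, 3.14, 3.14, 3.14, 3.14].

## Interface

Orientations are given as [roll, pitch, yaw] about the fixed x, y, z axes, in that order (R = Rz(yaw) Ry(pitch) Rx(roll)).
In Python, from plant import robot gives the robot as it stands. Calls block until the motion is done:
- robot.goto(position, orientation): joint-space move of the TCP to a pose.
- robot.move_straight(position, vel=0.15, attitude=None, contact_N=None): straight line of the TCP; attitude=None keeps the orientation; vel is the mean speed in m/s. With contact_N (N) it stops when the force on the tool has changed by that much, and returns True; else False.
- robot.move_joints(angles): joint-space move.
- robot.grip(opening, strength=None): opening from 0.0 (shut) to 1.0 (fully open); strength is the grip in N (None keeps the last); returns when the fingers have stopped.
- robot.sleep(seconds).
- robot.inverse_kinematics(position, orientation): joint angles nearest the present ones, or None.
- robot.sense(): the state.
- robot.grab_frame(name): name is "side" or "top"; returns a dict with "image" (400x640x3 uint8, red, green, blue), "range_z" (400x640 float32, m along the optical axis (not along the pixel's ray), 0 where there is no reading), "fx", "fy", "cx", "cy" (pixels), "R" (3x3) and "t" (3): a world point X has camera coordinates R X + t. Camera axes: x right, y down, z forward; pixel columns grow to the right and rows downward; lengths in m; the calibration is good to about 2 mm. A picture is of the moment at which its call begins.
A pose or a line that the arm cannot do raises robot.IKError and nothing moves.
- robot.close_job(): hands the job in; it is judged then, once.
The state is a dict: "t": time; "joint_pos": joint angles; "joint_velocities": joint speeds; "effort": joint torques, N m; "tcp_pos": TCP position; "tcp_rot": TCP orientation; "wrist_force": force on the tool from outside, world axes, zero at the start; "torque": the same for the moment, N m; "opening": opening from 0.0 (shut) to 1.0 (fully open); "gripper_force": force on a finger pad.
Only numpy, scipy, OpenCV 4.12 (cv2) and the standard library are available. Lean on these libraries where they do the work, as an engineer would, in place of code of your own. Each camera call takes 0.05 s, during which the arm holds its last target. There are 200 camera calls.

## Task

A shallow steel tasting dish with one loose gobstopper in its middle stands on the round wooden stand, its pouring lip towards you. Take it by the wooden grip on its arched handle, lift it about 8 cm clear of the stand and give it a quarter turn so that the lip points straight at the round pop tin (not at the carton on the other side), keeping the dish level and the gobstopper in the middle all the way. Finish still holding the dish there, level and steady above its stand; do not touch the gobstopper, and leave the tin and the carton where they stand.

Things in the scene. Friction and masses are not known exactly. Their poses are not given: they have to be found in the camera images.
- dish: Loose steel dish, 160 mm across, about 300 g. Origin: centre of its underside; z up; -x points out along the pouring lip, at the start roughly to the robot. Floor flat within 16 mm of the middle, 10 mm above the origin, then rising gently (12 mm in 60) to an upright rim, top 38 mm above the origin, open at the lip. A wire arch crosses over the middle along y, legs at y = +-79 mm.
- dish_grip (a point): Centre of the dark wooden grip bar at the top of the arch, 100 mm straight above the dish's origin. The bar is 16 mm thick along the dish's x (close the fingers along this), 70 mm long along the dish's y and 26 mm high. Its underside is 87 mm above the dish's origin, the gobstopper's top 46 mm.
- dish_lip (a point): Tip of the pouring lip, a trough 58 mm wide that sticks out of the rim: 106 mm from the middle of the dish along its -x, 24 mm above the dish's origin.
- gobstopper: The loose white gobstopper, origin at its centre: a ball 36 mm across, 30 g. It starts at the middle of the dish, centre 28 mm above the dish's origin, and rolls freely.
- stand: Fixed round turned wooden stand, 104 mm across at the foot, 96 mm across at its flat top, 40 mm high. Origin: centre of its underside on the table.
- pop_tin: Loose round printed pop tin with a pale rim, 70 mm across, 102 mm high, standing upright about 180 mm from the stand's centre, on the left or on the right of it. The lip has to point at it. Origin: centre of its underside.
- carton: Loose upright cardboard carton with a gabled top, 49x73x122 mm, on the other side of the stand from the tin, also about 180 mm away. Origin: centre of its underside.
There are look-alikes about, which are no part of the job. Leave any turquoise look-alike of the pop_tin alone.

How it is judged:
By the outcome, as a careful person would: the job done as asked, in the order asked, and still so for the second after the job is handed in, while the arm keeps its last pose, push and grip.
It also fails if it takes over 38 s, if anything falls off the work surface, if the arm or the gripper's body presses on something with over 40 N, if the wrist force passes 120 N, or if a joint passes its speed limit or range.

## Working session

There is one attempt and no reset: what is moved stays moved. The work goes in short steps, each a Python script; the robot and the scene stay as the last script left them, time stands still between calls to the robot, and variables do not carry over. Pictures are saved under pics/ and viewed, at most 10 in all, crops included, and the job is handed in when it is done.

```bash
ls; mkdir -p pics; python3 - <<'E'
from plant import robot
import cv2,numpy as np
s=robot.sense();print(s,robot.nose_length)
for n in("side","top"):
    f=robot.grab_frame(n);cv2.imwrite(f"pics/{n}0.png",f["image"][:,:,::-1]);np.savez(f"{n}0.npz",**f)
    print(n,f["fx"],f["fy"],f["cx"],f["cy"],f["R"],f["t"],-f["R"].T@f["t"])
E
```

```text
pics
{'t': 0.0, 'joint_pos': array([ 1.26610286,  0.46947119, -0.04858882,  1.53367381,  0.02408988,
        1.14101482, -0.08232947]), 'joint_velocities': array([-5.42727248e-04,  2.52157432e-04,  7.98988313e-04, -2.62185282e-06,
       -8.71436558e-04,  1.23516698e-03,  1.69524459e-03]), 'effort': array([-7.90806030e-05, -5.10316694e+01, -4.65593522e-02, -2.37715852e+01,
        1.07198744e-02,  7.40438903e-03,  1.22024963e-05]), 'tcp_pos': array([ 0.18366765, -0.64895104,  0.24124984]), 'tcp_rot': array([-3.13961180e+00,  6.64817178e-05,  2.75785572e-01]), 'wrist_force': array([-0.34073051, -0.6053472 , -0.47709229]), 'torque': array([0.00304521, 0.01609999, 0.01979015]), 'gripper_force': 0.0, 'opening': 0.9979042110544192} 0.011
side 368.55073615769777 368.55073615769777 319.0611815319944 203.76654941707895 [[ 0.86146996 -0.50779903 -0.0031081 ]
 [-0.2883641  -0.48414703 -0.82610399]
 [ 0.41799002  0.71256003 -0.56350913]] [-0.36337232  0.25688464  0.68079951] [ 0.10254324 -0.54526069  0.59472077]
top 465.91464232033127 465.91464232033127 323.1348492093088 196.2343774479563 [[-0.0043247  -0.99991191 -0.01254835]
 [-0.99305753  0.00576946 -0.11748808]
 [ 0.11755013  0.01195314 -0.99299501]] [0.07358408 0.46006676 1.17244425] [0.31937002 0.05690888 1.21920701]
```

View pics/top0.png

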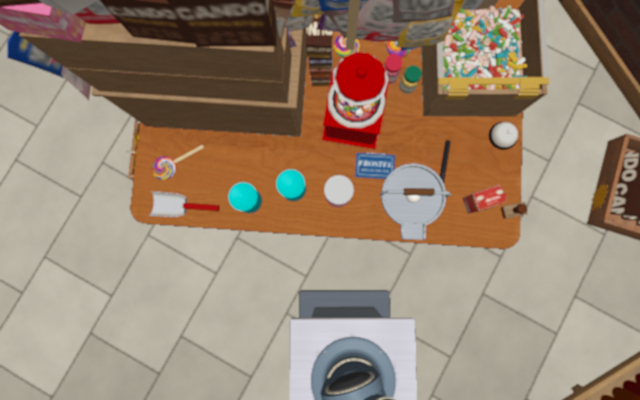

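View pics/side0.png

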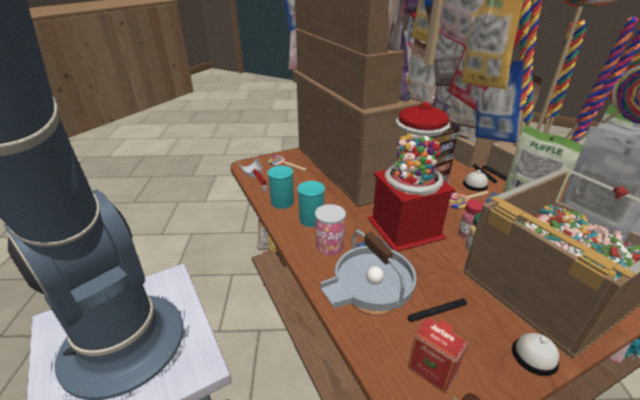

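The top view shows the dish around (414,195) with its lip at (413,232) and its grip bar at (419,192). The pale-rimmed tin is at (339,189), on the left (+y). The carton is at (487,198), on the right, and the turquoise cups at (290,184) and (243,197) are the decoys. The side view agrees: tin at (330,230), dish at (375,275), carton at (438,352).

```bash
cat > h.py <<'E'
import numpy as np,cv2
def cloud(f):
    v,u=np.mgrid[:400,:640]; z=f["range_z"]
    c=np.stack([(u-f["cx"])/f["fx"]*z,(v-f["cy"])/f["fy"]*z,z],-1)
    P=(c-f["t"])@f["R"]; P[z==0]=np.nan
    return P
def ray(f,u,v,h):
    d=f["R"].T@np.array([(u-f["cx"])/f["fx"],(v-f["cy"])/f["fy"],1]); o=-f["R"].T@f["t"]
    return o+d*(h-o[2])/d[2]
def box(f,P,name,lo,hi):
    m=np.all((P>lo)&(P<hi),-1); Q=P[m]
    if len(Q)<5: print(name,len(Q));return m
    xy=Q[:,:2].astype(np.float32); r=cv2.minAreaRect(xy); (cx,cy),rad=cv2.minEnclosingCircle(xy)
    print(name,len(Q),"mean",Q.mean(0).round(4),"rect",np.round(r[0],4),np.round(r[1],4),round(r[2],1),"circ",round(cx,4),round(cy,4),round(rad,4),"z",Q[:,2].min().round(4),Q[:,2].max().round(4))
    return m
E
python3 - <<'E'
from h import *
for n in("top","side"):
    f=dict(np.load(n+"0.npz"));P=cloud(f);print(n)
    hsv=cv2.cvtColor(f["image"],cv2.COLOR_RGB2HSV)
    c=ray(dict(np.load("top0.npz")),414,193,.07)[:2]
    print("c",c)
    g=box(f,P,"grip",[c[0]-.06,c[1]-.06,.125],[c[0]+.06,c[1]+.06,.17])
    box(f,P,"rim",[c[0]-.13,c[1]-.1,.045],[c[0]+.1,c[1]+.1,.085])
    box(f,P,"tin",[c[0]-.08,c[1]+.12,.08],[c[0]+.1,c[1]+.23,.115])
    box(f,P,"carton",[c[0]-.1,c[1]-.25,.02],[c[0]+.1,c[1]-.11,.14])
    d=f["image"];S=hsv[...,1];V=hsv[...,2]
    near=np.all(np.abs(P[...,:2]-c)<.12,-1)
    b=(near&(S>100)&(V<130)&(P[...,2]>.06)).astype(np.uint8)
    ys,xs=np.nonzero(b);print("brown",len(xs),xs.min(),xs.max(),ys.min(),ys.max(),xs.mean(),ys.mean(),P[b>0][:,2].mean())
    r=cv2.minAreaRect(np.stack([xs,ys],1).astype(np.float32));print(r)
    if n=="top":
        w=((V>190)&(S<40)).astype(np.uint8)
        k,l,st,ce=cv2.connectedComponentsWithStats(w)
        for i in range(1,k):
            if st[i,4]>40 and 300<ce[i][0]<520 and 150<ce[i][1]<250:print(st[i],ce[i],ray(f,*ce[i],.102).round(4),ray(f,*ce[i],.086).round(4))
im=dict(np.load("top0.npz"))["image"][140:250,320:520,::-1]
cv2.imwrite("pics/crop.png",cv2.resize(im,None,fx=4,fy=4,interpolation=cv2.INTER_CUBIC))
E
```

```text
top
c [ 0.46217995 -0.15464198]
grip 304 mean [ 0.4557 -0.1521  0.1474] rect [ 0.4566 -0.1552] [0.119  0.0167] 88.4 circ 0.4538 -0.1551 0.0596 z 0.129 0.1576
rim 3189 mean [ 0.4473 -0.1541  0.0587] rect [ 0.4446 -0.1592] [0.1841 0.157 ] 28.9 circ 0.4405 -0.1499 0.0957 z 0.0453 0.0849
tin 649 mean [0.4676 0.0323 0.1003] rect [0.4681 0.0318] [0.0681 0.0669] 89.8 circ 0.4682 0.0325 0.035 z 0.0804 0.1071
carton 795 mean [ 0.4422 -0.3301  0.0833] rect [ 0.4445 -0.3495] [0.1176 0.0702] 81.5 circ 0.4302 -0.3473 0.0614 z 0.0201 0.1224
brown 138 405 432 189 194 418.3478260869565 191.21014492753622 0.1518052618215972
((418.4927978515625, 191.1587677001953), (27.15378189086914, 4.904027462005615), 2.6025619506835938)
[325 176  28  28 626] [338.53194888 189.14217252] [0.4687 0.033  0.102 ] [0.4708 0.0327 0.086 ]
[408 195  12   7  63] [413.66666667 197.84126984] [ 0.4465 -0.1476  0.102 ] [ 0.4483 -0.1506  0.086 ]
[402 228  12   9  60] [406.95 232.75] [ 0.3627 -0.1294  0.102 ] [ 0.3633 -0.132   0.086 ]
side
c [ 0.46217995 -0.15464198]
grip 537 mean [ 0.4567 -0.1597  0.1458] rect [ 0.4593 -0.1547] [0.12   0.0167] 88.2 circ 0.4581 -0.1546 0.0601 z 0.1287 0.156
rim 4201 mean [ 0.4475 -0.1519  0.0624] rect [ 0.4477 -0.1448] [0.1558 0.1857] 57.4 circ 0.4439 -0.1505 0.0956 z 0.0483 0.085
tin 634 mean [0.4673 0.0261 0.0985] rect [0.4721 0.0337] [0.07   0.0691] 47.9 circ 0.472 0.0349 0.0369 z 0.08 0.1055
carton 2619 mean [ 0.4379 -0.3397  0.0785] rect [ 0.4526 -0.346 ] [0.0576 0.0943] 6.6 circ 0.4375 -0.3477 0.0477 z 0.02 0.1222
brown 337 365 391 232 262 377.1780415430267 245.83382789317508 0.1483107998468046
((377.4999694824219, 246.00001525878906), (34.64822769165039, 12.020814895629883), 45.0)
```

View pics/crop.png

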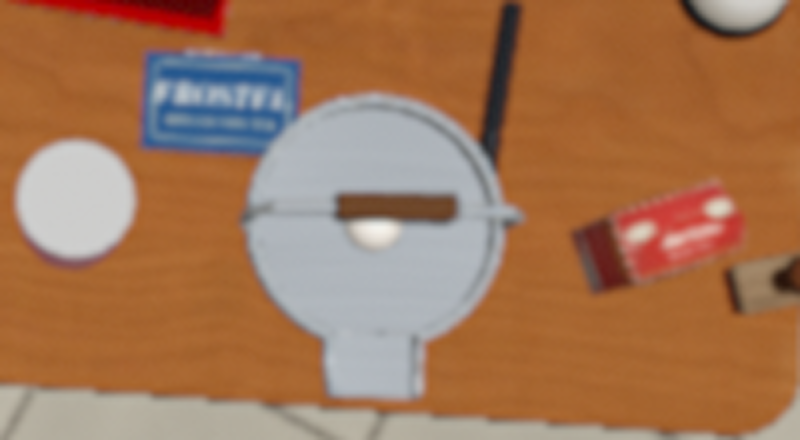

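The crop shows the lip centre at about (413.6,238.8) full-frame, the rim spanning columns 382–447, and the bar centred at about (419,191). Next I'll refine the grip centre and dish yaw and check the arm poses.

```bash
python3 - <<'E'
from h import *
from plant import robot
for n,(u,v) in dict(top=(418.5,191.2),side=(377.5,246)).items():
    f=dict(np.load(n+"0.npz"));P=cloud(f);print(n,"bar top ray .153/.147",ray(f,u,v,.153).round(4),ray(f,u,v,.145).round(4))
    hsv=cv2.cvtColor(f["image"],cv2.COLOR_RGB2HSV)
    near=np.all(np.abs(P[...,:2]-[.457,-.155])<.12,-1)
    br=near&(hsv[...,1]>90)&(hsv[...,2]<140)&(P[...,2]>.135); Q=P[br]
    r=cv2.minAreaRect(Q[:,:2].astype(np.float32)); print("bar",r, Q[:,2].min(),Q[:,2].max())
    A=near&(P[...,2]>.095)&(P[...,2]<.16);q=P[A][:,:2]; l=cv2.fitLine(q.astype(np.float32),cv2.DIST_HUBER,0,.001,.001).ravel(); print("arch line",l,np.degrees(np.arctan(l[0]/l[1])))
    # steel
    st=near&(hsv[...,1]<70)&(P[...,2]>.045)&(P[...,2]<.085)
    if n=="top":
        lip=st&(P[...,0]<.37);q=P[lip];print("lip",len(q),cv2.minAreaRect(q[:,:2].astype(np.float32)),q[:,:2].mean(0))
        m=st.astype(np.uint8);c=cv2.findContours(m,0,1)[0];c=max(c,key=len)[:,0].astype(float)
        w=np.array([ray(f,*p,.078) for p in c])[:,:2]; w=w[w[:,0]>.40]
        s=np.linalg.lstsq(np.c_[2*w,np.ones(len(w))],(w**2).sum(1),rcond=None)[0];print("circle",s[:2],np.sqrt(s[2]+s[0]**2+s[1]**2))
for y in (90,-90,0,180,-180,270):
    for z in (.132,.212): 
        q=robot.inverse_kinematics([.457,-.155,z],[np.pi,0,np.radians(y)]);print(y,z,None if q is None else np.round(q,2))
E
```

```text
top bar top ray .153/.147 [ 0.456  -0.1498  0.153 ] [ 0.457  -0.1514  0.145 ]
bar ((0.4557873606681824, -0.1514815092086792), (0.0653153583407402, 0.012161930091679096), 88.30073547363281) 0.1465457885405006 0.15755785532210856
arch line [ 0.03497193  0.9993883   0.45583922 -0.14905706] 2.0041525
lip 211 ((0.3586556315422058, -0.14959602057933807), (0.0579398013651371, 0.020004253834486008), 89.38626098632812) [ 0.35906109 -0.15141487]
circle [ 0.4124063  -0.14985697] 0.0686255361993542
side bar top ray .153/.147 [ 0.4523 -0.1586  0.153 ] [ 0.4586 -0.1516  0.145 ]
bar ((0.4586377739906311, -0.1519530862569809), (0.06855325400829315, 0.01598040573298931), 85.33869934082031) 0.13519647126635917 0.15561858494819006
arch line [ 0.0198433   0.9998031   0.4571327  -0.16207387] 1.1370121
90 0.132 [ 0.71  0.35 -0.57  2.07  0.26  0.79 -0.02]
90 0.212 [ 0.76  0.24 -0.6   1.99  0.16  0.96  0.08]
-90 0.132 [-0.61  0.51  1.12  2.13 -0.61  0.87 -2.26]
-90 0.212 [-0.68  0.32  1.13  2.05 -0.35  0.98 -2.51]
0 0.132 [ 0.51  0.32 -0.33  2.08  0.14  0.77 -1.47]
0 0.212 [ 0.57  0.21 -0.38  2.    0.1   0.95 -1.43]
180 0.132 [ 0.9   0.41 -0.8   2.06  0.4   0.83  1.43]
180 0.212 [ 0.94  0.29 -0.83  1.98  0.25  0.98  1.56]
-180 0.132 [ 0.9   0.41 -0.8   2.06  0.4   0.83  1.43]
-180 0.212 [ 0.94  0.29 -0.83  1.98  0.25  0.98  1.56]
270 0.132 [-0.61  0.51  1.12  2.13 -0.61  0.87 -2.26]
270 0.212 [-0.68  0.32  1.13  2.05 -0.35  0.98 -2.51]
```

```bash
python3 - <<'E'
from h import *
from plant import robot
G=[.457,-.1517]
def st(l):
    s=robot.sense();print(l,round(s["t"],2),s["tcp_pos"].round(4),np.degrees(s["tcp_rot"]).round(2),np.round(s["joint_pos"],2),round(s["opening"],3),s["wrist_force"].round(1))
robot.goto(G+[.25],[np.pi,0,np.radians(68.5)]);st("above")
robot.grip(.45,25);st("grip")
robot.move_straight(G+[.20],vel=.04,attitude=[np.pi,0,np.radians(88.5)]);st("low")
q=robot.sense()["joint_pos"]
for n in("side","top"):
    f=robot.grab_frame(n);np.savez(n+"1.npz",**f)
a=dict(np.load("top1.npz"))["image"][140:250,340:500];b=dict(np.load("side1.npz"))["image"][150:330,280:480]
cv2.imwrite("pics/s1.png",cv2.resize(b[...,::-1],None,fx=3,fy=3))
E
```

```text
above 2.14 [ 0.4569 -0.1532  0.2499] [-1.800e+02  1.000e-02  6.834e+01] [ 0.73  0.19 -0.56  1.94  0.11  1.04 -0.26] 0.998 [ 0.4 -0.3  0.2]
grip 2.67 [ 0.457  -0.1517  0.25  ] [-180.    -0.    68.5] [ 0.73  0.19 -0.56  1.94  0.11  1.04 -0.26] 0.447 [-0.5 -0.2 -0.3]
low 4.07 [ 0.4572 -0.1517  0.2003] [1.7997e+02 1.0000e-02 8.8500e+01] [ 0.75  0.25 -0.6   2.    0.18  0.94  0.03] 0.451 [0.6 0.4 0.3]
```

View pics/s1.png

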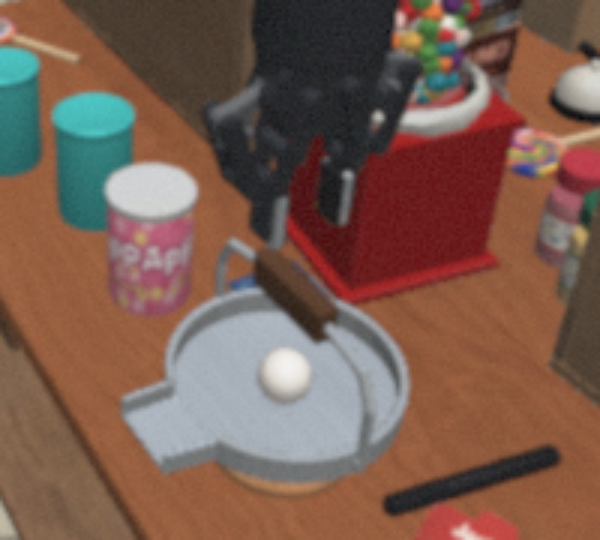

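The fingers, at about (270,215) and (340,200) in the crop, straddle the bar at (295,290), and the ball sits at the middle. I'll descend and close in stages.

```bash
cat >> h.py <<'E'
def st(robot,l):
    s=robot.sense();print(l,round(s["t"],2),s["tcp_pos"].round(4),np.degrees(s["tcp_rot"]).round(2),round(s["opening"],3),s["wrist_force"].round(1),s["torque"].round(2),round(s["gripper_force"],1))
    return s
E
python3 - <<'E'
from h import *
from plant import robot
print(robot.move_straight([.457,-.1517,.132],vel=.06,contact_N=6));st(robot,"down")
for o in (.3,.25,.22,.20): robot.grip(o,25);s=st(robot,o)
for n in("side","top"):
    f=robot.grab_frame(n);np.savez(n+"2.npz",**f)
b=dict(np.load("side2.npz"))["image"][150:330,280:480]
cv2.imwrite("pics/s2.png",cv2.resize(b[...,::-1],None,fx=3,fy=3))
E
```

```text
False
down 5.45 [ 0.4573 -0.1518  0.1324] [1.7995e+02 2.0000e-02 8.8500e+01] 0.452 [ 0.6 -0.8 -0.8] [0.02 0.01 0.07] 0.0
0.3 5.73 [ 0.4571 -0.1518  0.1322] [1.7998e+02 1.0000e-02 8.8500e+01] 0.298 [ 0.7 -0.3 -0.2] [ 0.03  0.02 -0.01] 0.0
0.25 5.96 [ 0.457  -0.1517  0.1321] [179.99   0.    88.5 ] 0.249 [ 0.6  0.7 -0.9] [-0.02  0.04  0.02] 0.0
0.22 6.17 [ 0.4573 -0.1517  0.1321] [179.96  -0.    88.5 ] 0.218 [ 0.6 -0.7 -0.4] [-0.01 -0.17 -0.02] 0.4
0.2 6.39 [ 0.4574 -0.1517  0.1322] [179.95   0.    88.5 ] 0.201 [1.8 0.7 0.7] [-0.03 -0.31 -0.02] 0.6
```

View pics/s2.png

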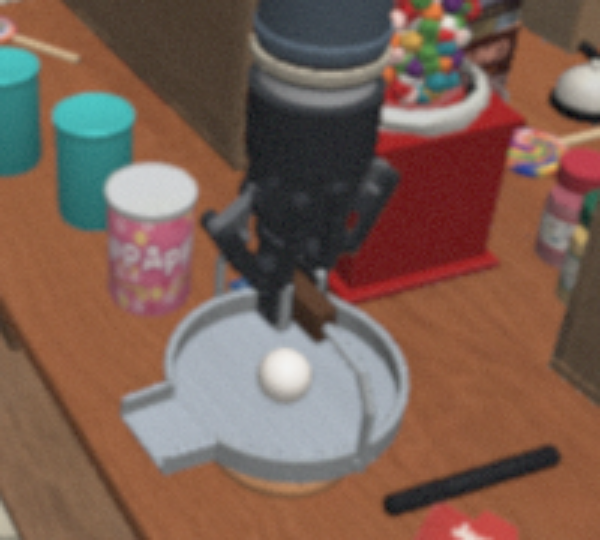

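The fingers are around the bar and the near-side one touches lightly. Moving 1 mm in +x takes out the offset, then I'll close firmly, check, and lift slowly.

```bash
python3 - <<'E'
from h import *
from plant import robot
robot.move_straight([.4580,-.1517,.132],vel=.01);st(robot,"shift")
robot.grip(.17,25);st(robot,.17)
robot.grip(0,90);s=st(robot,"closed")
p=s["tcp_pos"]
robot.move_straight([.458,-.1517,.137],vel=.015);s=st(robot,"up5")
robot.sleep(.3)
for n in("side","top"):
    f=robot.grab_frame(n);np.savez(n+"3.npz",**f)
b=dict(np.load("side3.npz"))["image"][150:330,280:480]
cv2.imwrite("pics/s3.png",cv2.resize(b[...,::-1],None,fx=3,fy=3))
st(robot,"end")
E
```

```text
shift 6.74 [ 0.4581 -0.1517  0.132 ] [179.99  -0.    88.5 ] 0.199 [ 1.1 -0.7  0. ] [ 0.07 -0.25 -0.03] 0.6
0.17 6.96 [ 0.4581 -0.1517  0.132 ] [179.99  -0.    88.5 ] 0.183 [ 1.3 -0.1 -0.3] [ 0.07 -0.32 -0.03] 26.6
closed 7.17 [ 0.4582 -0.1517  0.1321] [179.98   0.    88.5 ] 0.174 [ 1.3 -0.7  1.9] [-0.04 -0.26  0.06] 87.9
up5 7.66 [ 0.4576 -0.1517  0.1368] [-179.96   -0.     88.49] 0.174 [ 0.4 -0.  -2.9] [-0.04 -0.04  0.04] 87.6
end 8.06 [ 0.458  -0.1517  0.137 ] [-179.99   -0.     88.5 ] 0.174 [-0.7  0.2 -3.4] [-0.01 -0.02  0.02] 87.6
```

View pics/s3.png

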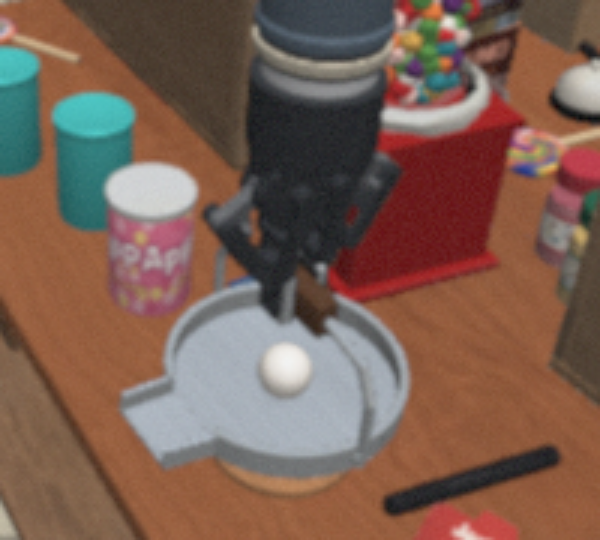

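The dish has left the stand level (about 3.4 N on the wrist) with the ball at the middle. Now I'll lift fully and make the slow turn.

```bash
python3 - <<'E'
from h import *
from plant import robot
robot.move_straight([.458,-.1517,.209],vel=.03);st(robot,"lift")
f=robot.grab_frame("side");np.savez("side4.npz",**f)
robot.move_straight([.458,-.1517,.214],vel=.001,attitude=[np.pi,0,np.radians(-3.6)]);st(robot,"turn")
robot.sleep(.8)
for n in("side","top"):
    f=robot.grab_frame(n);np.savez(n+"5.npz",**f)
st(robot,"end")
a=dict(np.load("top5.npz"))["image"][140:250,320:520];b=dict(np.load("side5.npz"))["image"][130:330,270:480]
a=cv2.resize(a,None,fx=3,fy=3);b=cv2.resize(b,(630,270*2))[:270*2]
b=cv2.resize(b,(315,270)); b=cv2.copyMakeBorder(b,0,0,0,285,0)
cv2.imwrite("pics/s5.png",np.vstack([a,b])[...,::-1])
print(a.shape,b.shape)
E
```

```text
lift 10.61 [ 0.4579 -0.1517  0.2089] [-1.7999e+02 -1.0000e-02  8.8500e+01] 0.172 [-0.1  0.6 -2.8] [ 0.02 -0.01 -0.01] 87.6
turn 12.47 [ 0.458  -0.1517  0.214 ] [-180.      0.     -3.58] 0.176 [-0.2  0.1 -2.3] [-0.06  0.03  0.  ] 87.6
end 13.38 [ 0.458  -0.1517  0.214 ] [-180.     0.    -3.6] 0.175 [ 0.9  0.1 -2.3] [-0.03  0.   -0.02] 87.6
(330, 600, 3) (270, 600, 3)
```

View pics/s5.png

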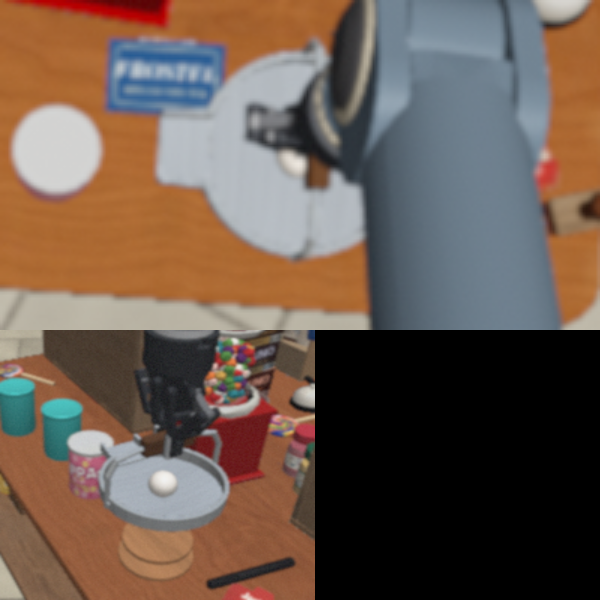

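The dish is clear of the stand, the lip at (185,148) faces the tin at (57,150), and the ball is near the middle. I'll check the direction, level and ball position numerically.

```bash
python3 - <<'E'
from h import *
from plant import robot
for n in("side","top"): np.savez(n+"6.npz",**robot.grab_frame(n))
for k in("3","5","6"):
  for n in("top","side"):
    f=dict(np.load(n+k+".npz"));P=cloud(f);hsv=cv2.cvtColor(f["image"],cv2.COLOR_RGB2HSV)
    h=.005 if k=="3" else .082
    near=(np.hypot(P[...,0]-.458,P[...,1]+.1517)<.13)&(P[...,2]>h+.04)
    w=near&(hsv[...,2]>(175))&(hsv[...,1]<45)&(np.hypot(P[...,0]-.458,P[...,1]+.1517)<.05)&(P[...,2]>h+.06)
    ys,xs=np.nonzero(w)
    if len(xs)>10: (u,v),r=cv2.minEnclosingCircle(np.stack([xs,ys],1).astype(np.float32));print(k,n,"ball",len(xs),u,v,r,ray(f,u,v,h+.04+.028).round(4))
    # floor points annulus: slope fit z = a x+ b y + c*r + d
    d=P[...,:2]-[.458,-.1517];rr=np.hypot(d[...,0],d[...,1])
    m=(rr>.028)&(rr<.068)&(P[...,2]>h+.045)&(P[...,2]<h+.068)&(hsv[...,1]<70)
    A=np.c_[d[m],rr[m],np.ones(m.sum())];s=np.linalg.lstsq(A,P[m][:,2],rcond=None)[0];print("  floor tilt deg",m.sum(),np.degrees(s[:2]).round(2),s[2:].round(4))
    lp=(rr>.086)&(rr<.112)&(P[...,2]>h+.045)&(P[...,2]<h+.08)&(hsv[...,1]<70)&((d[...,1]>.05)if k!="3" else (d[...,0]<-.05))
    q=d[lp]; 
    if len(q)>10:
        r=cv2.minAreaRect(q.astype(np.float32));print("  lip",len(q),np.round(r[0],4),np.round(r[1],4),round(r[2],1),"dir",np.degrees(np.arctan2(r[0][1],r[0][0])).round(1), "z",P[lp][:,2].mean())
    if n=="top":
        w=((hsv[...,2]>190)&(hsv[...,1]<40)).astype(np.uint8);k2,l,s_,ce=cv2.connectedComponentsWithStats(w);i=l[189,338];print("  tin",ray(f,*ce[i],.102),s_[i])
E
```

```text
3 top ball 69 417.9534912109375 181.20057678222656 24.047452926635742 [ 0.4912 -0.1647  0.073 ]
  floor tilt deg 1073 [0.4  0.27] [0.1353 0.0515]
  lip 253 [-0.096   0.0026] [0.057  0.0271] 89.2 dir 178.4 z 0.0688738424844975
  tin [0.46887198 0.03324582 0.102     ] [324 175  30  29 652]
3 side ball 239 398.0 175.0 106.30155944824219 [0.7551 0.1246 0.073 ]
  floor tilt deg 1647 [-0.23 -0.2 ] [0.1391 0.0534]
  lip 353 [-0.0939  0.0029] [0.0584 0.025 ] 88.6 dir 178.3 z 0.07219335251911602
5 top ball 92 433.5 177.5 32.901466369628906 [ 0.4881 -0.1859  0.15  ]
  floor tilt deg 1285 [0.16 0.12] [0.1318 0.1287]
  lip 238 [0.0034 0.094 ] [0.0246 0.0569] 87.9 dir 87.9 z 0.1465140099012355
  tin [0.46874385 0.0333089  0.102     ] [324 175  30  29 649]
5 side ball 246 403.0 126.0 125.13202667236328 [0.8725 0.2521 0.15  ]
  floor tilt deg 1715 [-0.38 -0.22] [0.1378 0.1305]
  lip 210 [0.0078 0.0957] [0.025  0.0577] 85.3 dir 85.3 z 0.14910134064970873
6 top ball 91 433.5 177.5 32.901466369628906 [ 0.4881 -0.1859  0.15  ]
  floor tilt deg 1285 [ 0.07 -0.02] [0.1365 0.1286]
  lip 236 [0.0032 0.0941] [0.0244 0.0572] 87.8 dir 88.1 z 0.14669662342858195
  tin [0.46877801 0.03336449 0.102     ] [324 175  30  29 649]
6 side ball 246 403.0 126.0 125.13202667236328 [0.8725 0.2521 0.15  ]
  floor tilt deg 1704 [-0.37 -0.16] [0.1372 0.1305]
  lip 211 [0.0069 0.0989] [0.0584 0.0244] 3.8 dir 86.0 z 0.1490239997657689
```

The dish is level to within about 0.4°. The lip points at 86–88° and the tin lies at 86.7°. The tin hasn't moved and the ball is steady at the middle, so I'm handing in.

```bash
python3 - <<'E'
from plant import robot
print(robot.sense()["t"],robot.close_job())
E
```

```text
the job is handed in; nothing more can be done
13.475 None
```

I handed the job in at 13.5 s, with the arm still holding the dish level about 8 cm above its stand, the lip pointing at the pop tin to within about 1.5° and the gobstopper in the middle; the tin had not moved, the carton was not re-measured at the end, and no verdict came back.

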